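# Angle the tube rack past the gas tap into its bay

### The job

Put the long tube rack away in the free bay at the back of the bench, between the block heater and the power supply: the gas tap stands in the mouth of the bay so the rack will not go straight in, so push on one end and then the other to angle it in behind the tap, until it lies flat along the upstand with neither end standing off. The samples have settled, so only push it along the bench with the outside of the fingers: do not take it between them, lift it or tip it, and leave everything else where it stands.

Things in the scene. Friction and masses are not known exactly. Their poses are not given: they have to be found in the camera images.
- rack: Long grey tube rack: a block 280 mm long, 46 wide, 42 high, with two rows of twelve white-capped tubes standing 9 mm above it (51 mm in all); 0.4 to 0.85 kg, loose, takes about 2 to 10 N to slide along the bench. Origin: centre of its underside. x along its length, y across, z up; the two ends are alike.
- end_a (a point): Centre of the rack's end face on its +x end, 21 mm above its underside.
- end_b (a point): Centre of the rack's end face on its -x end, 21 mm above its underside.
- upstand: Fixed grey service upstand along the back, 1100 mm long, 85 deep, 66 high (sockets to 71). Origin: bench height, on its front face, middle of the bay. x points away from the robot, square to the face; y along the face to the robot's left. The bay is the bench before the face from y = -190 to +190 mm, where the two instruments stand; the flush steel disc in its bench top is no obstacle.
- tap: Gas tap, a fixed post: foot 56 mm diameter, 13 high; pillar 36 mm; brass head 42 mm from 90 to 118 up, lever on top to 134, hose nozzle reaching 62 towards the robot at height 104. Origin: centre of its foot. It stands 109 mm before the upstand's face, 115 mm left or right of the bay's middle: 81 mm free behind the foot, 277 mm from the foot to the farther instrument (less than the rack).
- heater: The block heater, white, fixed, 120 mm deep, 200 mm wide, 72 mm high, against the upstand at one end of the bay. Origin: centre of its underside, 60 mm in front of the upstand's face. Axes as the upstand's.
- supply: The power supply, grey with a black front, fixed, 120 mm deep, 200 mm wide, 66 mm high, against the upstand at the other end of the bay. Origin: centre of its underside, 60 mm in front of the upstand's face. Axes as the upstand's.
- vial: Bystander: small glass vial, 26 mm diameter, 48 mm high, standing on the bench in front of the tap. Origin: centre of its underside.
- reagent: Bystander: reagent bottle with a blue cap, 70 mm diameter, 125 mm high, standing in front of one of the instruments. Origin: centre of its underside.
- tip_box: Bystander: box of pipette tips with a clear lid, 87 x 122 mm, 62 mm high, standing in front of the other instrument. Origin: centre of its underside.
- beaker: Bystander: glass beaker, 68 mm diameter, 75 mm high, to the left, nearer the robot. Origin: centre of its underside.
- dish: Bystander: flat round dish, 70 mm diameter, 16 mm high, near the robot. Origin: centre of its underside.
- timer: Bystander: flat bench timer, 62 x 70 mm, 14 mm high, near the robot. Origin: centre of its underside.
- pipette: Bystander: pipette lying flat on the bench, about 260 mm long and 32 mm high, to the right, nearer the robot. Origin: on its underside near the middle of its length.

How it is judged:
By the outcome, as a careful person would: the job done as asked, in the order asked, and still so for the second after the job is handed in, with the robot touching nothing.
It also fails if it takes over 72 s, if anything falls off the work surface, if the arm or the gripper's body presses on something with over 40 N, if the wrist force passes 120 N, or if a joint passes its speed limit or range.

### The arm

A 6-joint arm with a two-finger parallel gripper is mounted at the origin on the work surface. World frame = base frame: x ahead of the robot, y to its left, z up, the work surface at z = 0. Lengths are in m, angles in rad, forces in N, time in s.
With the tool pointing down it reaches from about 0.275 to 0.75 m from the base axis. Payload 10.2 kg.
Tool frame: the origin (TCP) lies midway between the tips of the shut fingers; the grasp point (between the pads) lies 19 mm behind it (env.hold_point_z is the distance from the TCP to the grasp point, in m); x points along the fingers, z is the direction in which the jaws open and shut, and the axes are right-handed (so a half turn about x gives the same grasp; the last joint's range is limited). The gripper opens to 85 mm and grips with 20 to 120 N. Pads are 22 mm wide; open, the fingers measure 114 mm over their backs; the gripper's body (76 mm by 85 mm) begins 54 mm behind the grasp point. The pads swing forward as they close: fully open they stand 13 mm farther back than shut.
Start: joints at [1.125, 0.313, 1.498, -0, 1.331, -0.223], TCP at [0.116, 0.512, 0.231] pointing down, gripper open.
Joint ranges: [-2.94, 2.94], [-0.97, 2.17], [0.19, 2.56], [-1.23, 4.37], [0.02, 3.11], [-2.88, 2.88]. Speed limits (rad/s): [2.39, 2.39, 3.01, 3.14, 3.14, 3.14].

### API

Orientations are given as a unit quaternion [x, y, z, w].
In Python, from bench import env, kinematics, monitor, eyes, job gives the robot as it stands. The module is installed in compiled form; this text tells all that it offers. Calls block until the motion is done:
- env.reach(position, orientation): joint-space move of the TCP to a pose.
- env.movel(position, velocity=0.15, frame=None, guard=None): straight line of the TCP; frame=None keeps the orientation; velocity is the mean speed in m/s. With guard (N) it stops when the force on the tool has changed by that much, and returns True; else False.
- env.set_joints(angles): joint-space move.
- env.release() and env.close_gripper(effort=None): open the fingers fully, or close them until they stop; effort is the grip in N (None keeps the last).
- env.hold(seconds).
- kinematics.ik(position, orientation): joint angles nearest the present ones, or None.
- monitor.sense(): the state.
- eyes.grab_frame(name): name is "side" or "top" or "wrist"; returns a dict with "frame" (384x512x3 uint8, red, green, blue), "mtx" (3x3 intrinsics, pixels), "k1" (the pictures are not rectified: a ray, as slopes to the right and down, at radius r is drawn at 1 + k1 r^2 times it, then the intrinsics apply), "view" (4x4, takes a point from world to camera coordinates). Camera axes: x right, y down, z forward; pixel columns grow to the right and rows downward; lengths in m; the calibration is good to about 2 mm. A picture is of the moment at which its call begins. There is no depth.
A pose or a line that the arm cannot do raises env.MotionError and nothing moves.
- job.hand_in(): hands the job in, once; it reports no verdict.
The state is a dict: "clock": time; "joints": joint angles; "qvel": joint speeds; "joint_efforts": joint torques, N m; "position": TCP position; "ee_rot": TCP orientation; "contact_force": force on the tool from outside, world axes, zero at the start; "ft_torque": the same for the moment, N m; "finger_gap": opening from 0.0 (shut) to 1.0 (fully open).
Only numpy, scipy, OpenCV 4.12 (cv2) and the standard library are available. Lean on these libraries where they do the work, as an engineer would, in place of code of your own. Each camera call takes 0.05 s, during which the arm holds its last target.

## Working session

There is one attempt and no reset: what is moved stays moved. The work goes in short steps, each a Python script; the robot and the scene stay as the last script left them, time stands still between calls to the robot, and variables do not carry over. Pictures are saved under pics/ and viewed, and the job is handed in when it is done.

```bash
ls; mkdir -p pics
python3 - <<'E'
from bench import env, kinematics, monitor, eyes, job
import cv2, numpy as np
for n in ["top","side","wrist"]:
    f=eyes.grab_frame(n); cv2.imwrite(f"pics/{n}0.png",cv2.resize(f["frame"][:,:,::-1],(800,600),interpolation=cv2.INTER_CUBIC))
    print(n,f["mtx"].tolist(),f["k1"],np.round(f["view"],4).tolist())
print(monitor.sense())
E
```

```text
pics
top [[396.94547989112067, 0.0, 257.02112312706987], [0.0, 396.94547989112067, 189.117238929652], [0.0, 0.0, 1.0]] -0.017131940008459284 [[0.0118, -0.9999, 0.0033, 0.0044], [-0.9942, -0.0121, -0.1071, 0.5075], [0.1071, -0.0021, -0.9942, 1.1183], [0.0, 0.0, 0.0, 1.0]]
side [[431.0473546671163, 0.0, 259.9745653704671], [0.0, 431.0473546671163, 193.0886453214256], [0.0, 0.0, 1.0]] 0.041189568408530386 [[0.9949, -0.0999, 0.0138, -0.4982], [-0.0391, -0.5083, -0.8603, 0.0551], [0.093, 0.8553, -0.5097, 1.1167], [0.0, 0.0, 0.0, 1.0]]
wrist [[273.03728512462897, 0.0, 250.63990433581748], [0.0, 273.03728512462897, 191.3061797211125], [0.0, 0.0, 1.0]] -0.0453897111651546 [[0.2205, 0.9754, -0.0011, -0.5253], [0.9309, -0.2101, 0.2989, -0.039], [0.2913, -0.067, -0.9543, 0.3793], [0.0, 0.0, 0.0, 1.0]]
{'clock': 0.15, 'joints': array([ 1.12460501e+00,  3.13296915e-01,  1.49821182e+00, -5.99455550e-06,
        1.33096915e+00, -2.23377142e-01]), 'qvel': array([-0.00182848, -0.00292023, -0.00097284,  0.00122106,  0.00084183,
        0.00130697]), 'joint_efforts': array([ 1.81619023e-03, -4.12370646e+01, -2.59796065e+01, -1.50455298e-04,
        3.24765919e-03,  3.08158201e-05]), 'position': array([0.11593888, 0.51186519, 0.23089821]), 'ee_rot': array([-0.44145044,  0.55276918,  0.44117413,  0.55220751]), 'contact_force': array([-0.71788361,  0.77776925,  0.23467144]), 'ft_torque': array([ 0.01625176, -0.05254931, -0.04031567]), 'finger_gap': 0.9997812470741275}
```

View pics/top0.png

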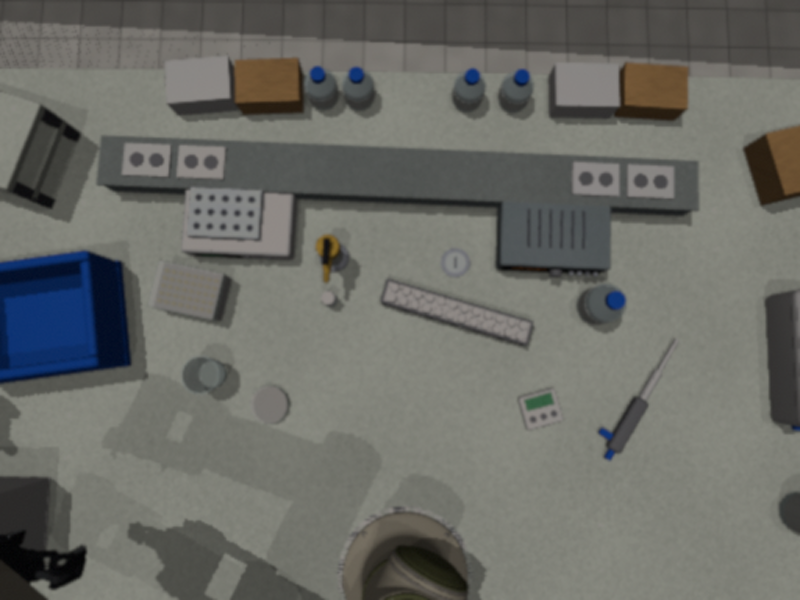

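View pics/side0.png

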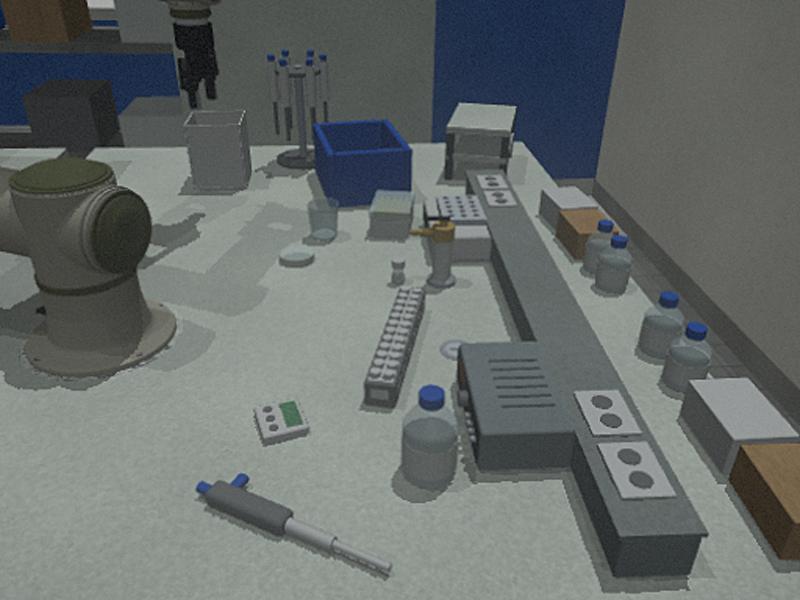

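View pics/wrist0.png

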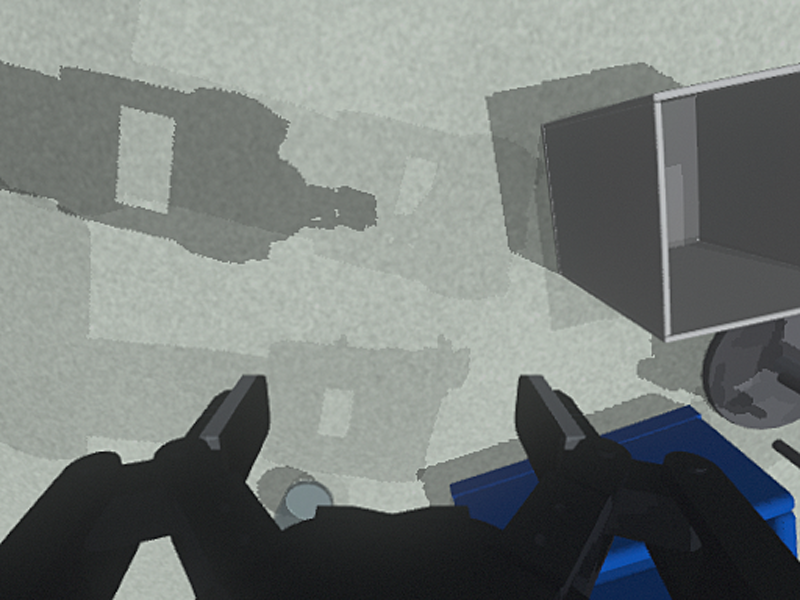

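```bash
cat > h.py <<'E'
from bench import env, kinematics, monitor, eyes, job
import cv2, numpy as np
def ray(f,uv):
    K=f["mtx"]; d=np.array([(uv[0]-K[0,2])/K[0,0],(uv[1]-K[1,2])/K[1,1]])
    s=d.copy()
    for _ in range(20): s=d/(1+f["k1"]*(s@s))
    R=f["view"][:3,:3]; t=f["view"][:3,3]
    return -R.T@t, R.T@np.array([s[0],s[1],1])
def atz(f,uv,z):
    c,r=ray(f,uv); return c+r*(z-c[2])/r[2]
def proj(f,P):
    p=f["view"][:3,:3]@np.asarray(P,float)+f["view"][:3,3]; s=p[:2]/p[2]; s=s*(1+f["k1"]*(s@s))
    return s[0]*f["mtx"][0,0]+f["mtx"][0,2], s[1]*f["mtx"][1,1]+f["mtx"][1,2]
def crop(f,name,x0,y0,w,h,k):
    im=f["frame"][y0:y0+h,x0:x0+w,::-1]; cv2.imwrite(f"pics/{name}.png",cv2.resize(im,None,fx=k,fy=k,interpolation=cv2.INTER_CUBIC))
def tri(f1,a,f2,b):
    c1,r1=ray(f1,a);c2,r2=ray(f2,b)
    A=np.stack([r1,-r2],1);s=np.linalg.lstsq(A,c2-c1,rcond=None)[0]
    p,q=c1+r1*s[0],c2+r2*s[1]; return (p+q)/2,np.linalg.norm(p-q)
E
python3 - <<'E'
from h import *
f=eyes.grab_frame("top"); crop(f,"t1",180,110,200,120,4)
f=eyes.grab_frame("side"); crop(f,"s1",220,110,160,150,4)
E
```

```text
(no output)
```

View pics/t1.png

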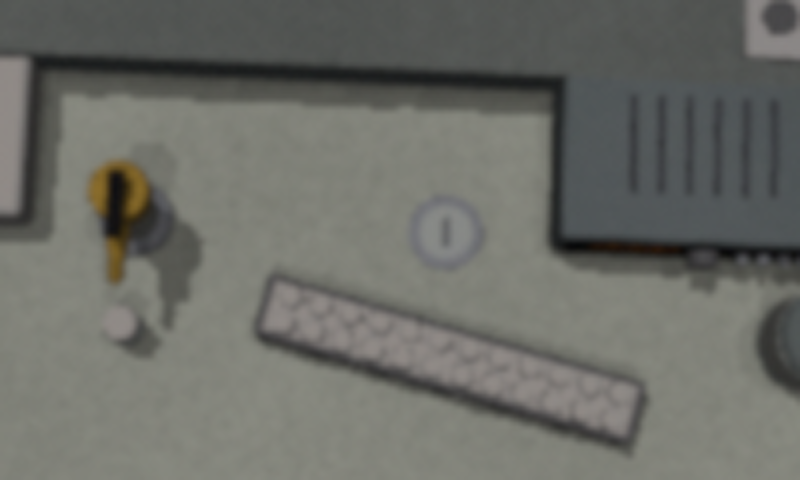

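View pics/s1.png

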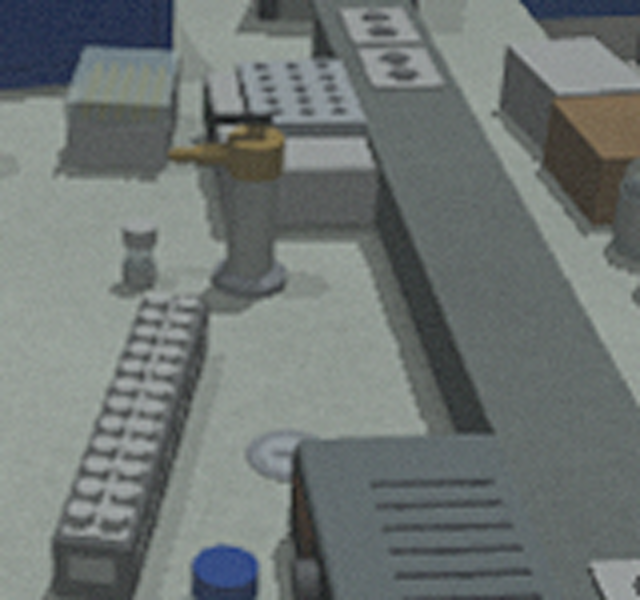

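Run:
```python
from h import *
np.set_printoptions(precision=4,suppress=True)
f=eyes.grab_frame("top"); s=eyes.grab_frame("side")
T=lambda x,y:(180+(x-1.5)/4,110+(y-1.5)/4)
S=lambda x,y:(220+(x-1.5)/4,110+(y-1.5)/4)
print("cams",ray(f,(0,0))[0],ray(s,(0,0))[0])
for n,p,z in [("upL",(36,58),.066),("upR",(560,78),.066),("heat corner",(26,216),.072),("sup front left top",(556,240),.066),("sup back left top",(562,80),.066),
 ("tap head",(119,190),.118),("tap foot",(152,220),.006),("vial",(121,323),.048),("disc",(447,233),0),
 ("rA top",(276,277),.042),("rA bot",(260,333),.042),("rB top",(643,388),.042),("rB bot",(631,443),.042),("reag L edge",(762,345),.08)]:
    print(n,atz(f,T(*p),z))
# triangulations
print("rack corner far-left top", tri(f,T(276,277),s,S(208,312)))
print("rack corner near-right top(block)", tri(f,T(631,443),s,S(54,541)))
print("rack corner back-right", tri(f,T(643,388),s,S(136,548)))
print("tap head", tri(f,T(119,190),s,S(262,132)))
print("sup front left top", tri(f,T(556,240),s,S(297,440)))
print("sup back left top", tri(f,T(562,80),s,S(492,433)))
```

```text
cams [0.3847 0.0129 1.1662] [ 0.3939 -0.9769  0.6234]
upL [0.6864 0.2069 0.066 ]
upR [ 0.6766 -0.165   0.066 ]
heat corner [0.5718 0.2094 0.072 ]
sup front left top [ 0.5603 -0.1616  0.066 ]
sup back left top [ 0.6752 -0.1664  0.066 ]
tap head [0.5823 0.1394 0.118 ]
tap foot [0.5812 0.1279 0.006 ]
vial [0.5   0.144 0.048]
disc [ 0.5751 -0.0909  0.    ]
rA top [0.535  0.0349 0.042 ]
rA bot [0.4946 0.0457 0.042 ]
rB top [ 0.4587 -0.2267  0.042 ]
rB bot [ 0.4197 -0.2178  0.042 ]
reag L edge [ 0.4868 -0.301   0.08  ]
rack corner far-left top (array([0.5357, 0.035 , 0.0364]), np.float64(4.550874045538556e-05))
rack corner near-right top(block) (array([ 0.4193, -0.2179,  0.0414]), np.float64(0.0007268332158287099))
rack corner back-right (array([ 0.4611, -0.2271,  0.0407]), np.float64(0.004584011217187311))
tap head (array([0.5832, 0.1387, 0.1222]), np.float64(0.0034023949146153444))
sup front left top (array([ 0.5617, -0.1622,  0.0628]), np.float64(0.001604043813429987))
sup back left top (array([ 0.6759, -0.1667,  0.0647]), np.float64(0.0007452311623943247))
```

```bash
cat >> h.py <<'E'
from scipy.spatial.transform import Rotation as Rn
O=np.array([.683,.0205]); YAW=-.0264
ux=np.array([np.cos(YAW),np.sin(YAW)]); uy=np.array([-np.sin(YAW),np.cos(YAW)])
def toU(p): d=np.asarray(p)[:2]-O; return np.array([d@ux,d@uy])
def toW(q): return O+q[0]*ux+q[1]*uy
def rack(f=None,save=None):
    f=f or eyes.grab_frame("top"); im=f["frame"].astype(int)
    m=((im[:,:,0]-im[:,:,1])>=3).astype(np.uint8); roi=np.zeros_like(m); roi[120:232,205:365]=1; m*=roi
    m=cv2.morphologyEx(m,cv2.MORPH_CLOSE,np.ones((3,3)))
    n,l,st,_=cv2.connectedComponentsWithStats(m)
    k=1+np.argmax(st[1:,4]); ys,xs=np.nonzero(l==k)
    P=np.array([atz(f,(x,y),.050)[:2] for x,y in zip(xs,ys)]).astype(np.float32)
    (c,wh,_)=r=cv2.minAreaRect(P*1000); b=cv2.boxPoints(r)
    e=[b[1]-b[0],b[2]-b[1]]; L=max(e,key=np.linalg.norm); L=L if L[1]>0 else -L
    th=np.arctan2(L[0],L[1])+YAW  # + : left end deeper, relative to upstand
    if save: cv2.imwrite(f"pics/{save}.png",cv2.resize((l==k).astype(np.uint8)*255,None,fx=1.5,fy=1.5))
    return np.array(c)/1000, th, sorted(wh), st[k,4]
E
python3 - <<'E'
from h import *
np.set_printoptions(precision=4,suppress=True)
c,th,wh,a=rack(save="m0"); print(c,np.degrees(th),wh,a,toU(c))
s=monitor.sense(); R=Rn.from_quat(s["ee_rot"]).as_matrix(); print(R)
f=eyes.grab_frame("top"); s=eyes.grab_frame("side")
crop(f,"t2",330,150,130,110,6); crop(s,"s2",240,230,90,90,6)
E
```

```text
[ 0.4773 -0.088 ] 14.5569 [41.0567741394043, 270.0121765136719] 1302 [-0.2028 -0.1139]
[[-0.0001 -0.9753  0.2209]
 [-0.0002  0.2209  0.9753]
 [-1.      0.0001 -0.0002]]
```

View pics/m0.png

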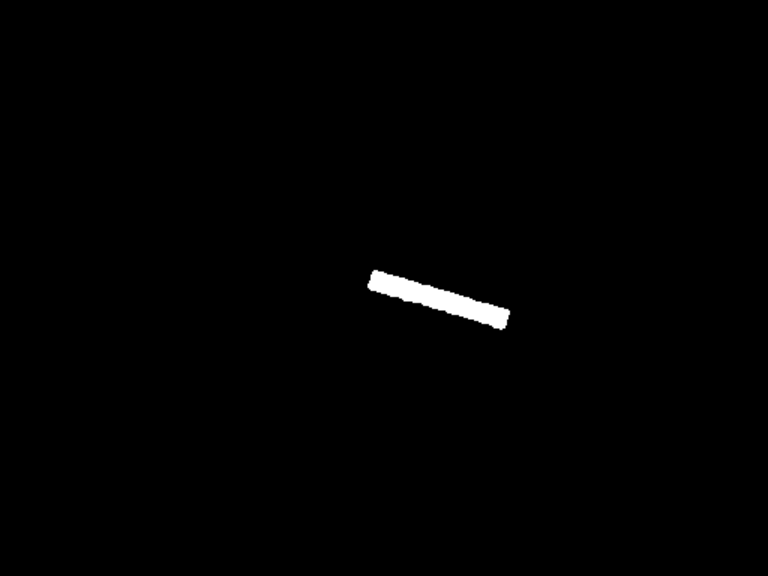

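View pics/t2.png

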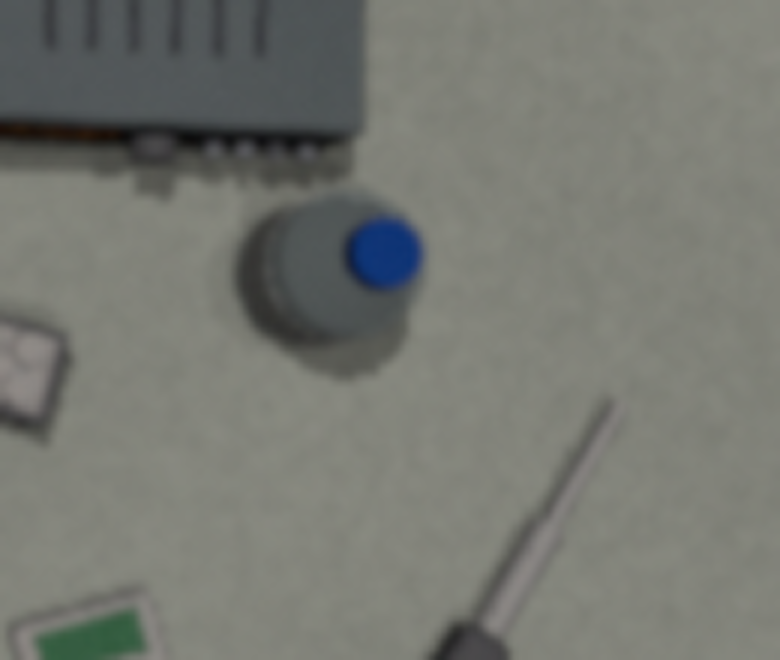

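View pics/s2.png

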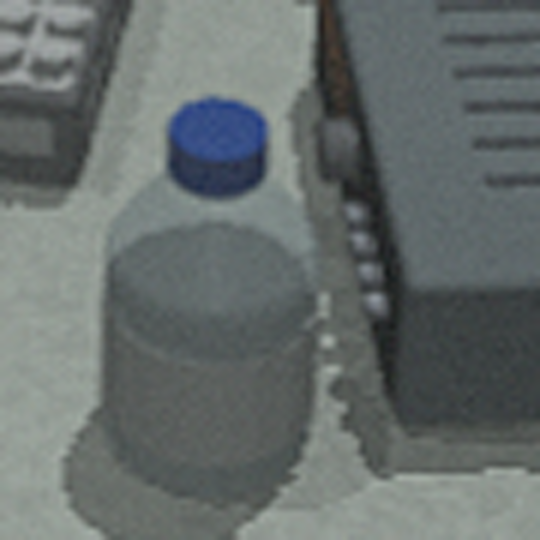

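```bash
cat >> h.py <<'E'
def quat(p):
    p=np.array([p[0],p[1]])/np.hypot(*p[:2])
    R=np.array([[0,-p[0],-p[1]],[0,-p[1],p[0]],[-1,0,0]]); return Rn.from_matrix(R).as_quat()
def dn(th):
    t=th-YAW; return np.array([np.sin(t),np.cos(t)]),np.array([np.cos(t),-np.sin(t)])
def st(c,th): 
    q=toU(c); d,n=dn(th); return "c %s th %.1f  endL %s endR %s"%(np.round(q,4),np.degrees(th),np.round(toU(c+.14*d),3),np.round(toU(c-.14*d),3))
E
python3 - <<'E'
from h import *
np.set_printoptions(precision=4,suppress=True)
f=eyes.grab_frame("top"); s=eyes.grab_frame("side")
cap=tri(f,(330+(385-2.5)/6,150+(253-2.5)/6),s,(240+(217-2.5)/6,230+(118-2.5)/6)); print("reagent",cap,toU(cap[0]))
env.close_gripper(30)
c,th,_,_=rack(); print(st(c,th))
d,n=dn(th); p=ux
q=quat(p); P0=c+.032*d-.023*n-p*.037
print(P0,kinematics.ik([*P0,.2],q),kinematics.ik([*P0,.014],q),kinematics.ik([*(P0+.2*p),.014],q))
env.reach([*P0,.2],q); env.movel([*P0,.014],velocity=.2)
x=monitor.sense(); print(x["clock"],x["contact_force"],x["finger_gap"])
hit=env.movel([*(P0+p*.065),.014],velocity=.06,guard=30); x=monitor.sense(); print(hit,x["clock"],x["contact_force"],x["position"])
f=eyes.grab_frame("top"); crop(f,"t3",180,110,200,150,4); s=eyes.grab_frame("side"); crop(s,"s3",180,60,200,150,4)
E
```

```text
reagent (array([ 0.4936, -0.35  ,  0.1277]), np.float64(0.000852890170161991)) [-0.1796 -0.3754]
c [-0.203  -0.1142] th 14.6  endL [-0.168  0.021] endR [-0.238 -0.25 ]
[ 0.4269 -0.0502] [-0.3911  0.1321  1.8115 -0.      1.1981 -1.9355] [-0.3911  0.4408  1.9999 -0.      0.7009 -1.9355] [-0.2742  0.7684  1.3733 -0.      1.     -1.8186]
4.7917 [ 0.2752  0.2206 -0.5122] -0.00016935130695047563
False 6.025 [-7.7081 -0.1064  5.1416] [ 0.4911 -0.0516  0.0138]
```

View pics/t3.png

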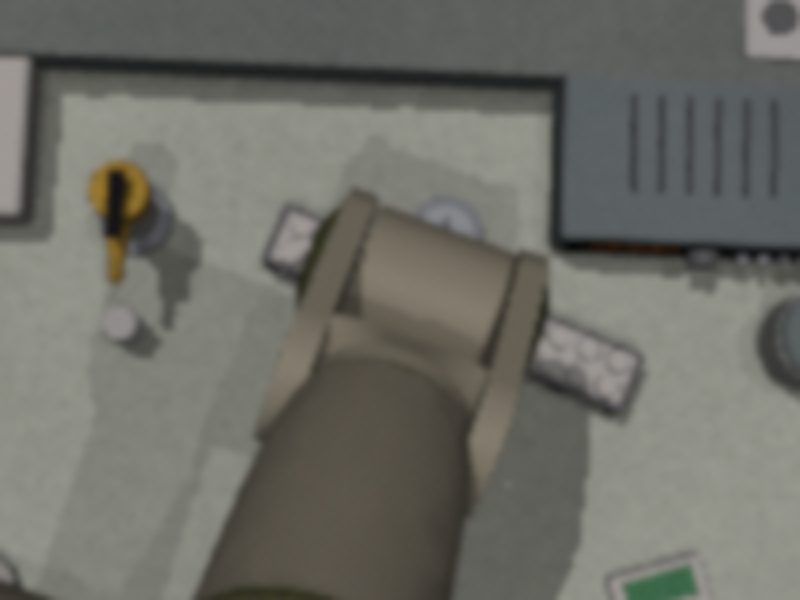

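View pics/s3.png

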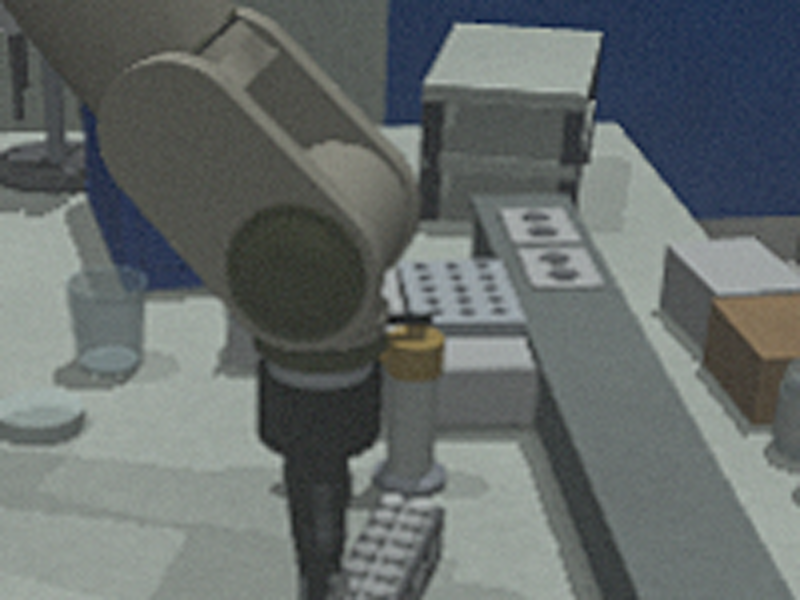

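```bash
cat >> h.py <<'E'
def back(p,dist=.03,park=True):
    x=monitor.sense(); P=x["position"][:2]-p*dist
    env.movel([*P,.014],velocity=.15); env.movel([*P,.10],velocity=.3)
    if park:
        j=np.array(monitor.sense()["joints"]); j[1]-=.75; j[2]+=.35; j[4]+=.4; env.set_joints(j)
E
python3 - <<'E'
from h import *
back(ux)
c,th,wh,a=rack(save="m1"); print(st(c,th),wh,a); x=monitor.sense(); print(x["clock"],x["position"])
f=eyes.grab_frame("top"); crop(f,"t4",180,110,200,150,4)
E
```

```text
c [-0.1667 -0.1151] th 21.5  endL [-0.115  0.015] endR [-0.218 -0.245] [41.29246139526367, 270.8750915527344] 1284
8.0333 [0.23432415 0.03542416 0.22765245]
```

View pics/t4.png

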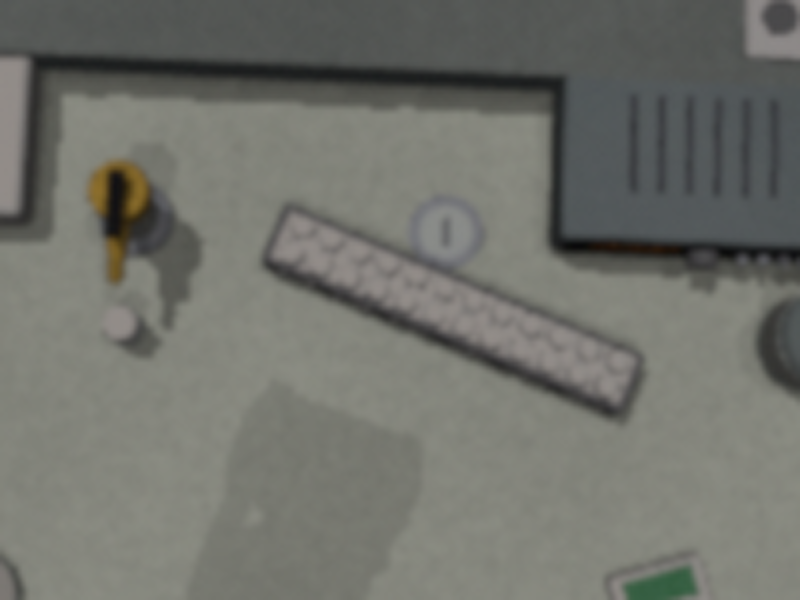

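Run:
```python
from h import *
c,th,_,_=rack(); d,n=dn(th); p=ux; q=quat(p)
P0=c+.032*d-.023*n-p*.032
env.reach([*P0,.10],q); env.movel([*P0,.014],velocity=.2)
hit=env.movel([*(P0+p*(.020+.023)),.014],velocity=.06,guard=30); print(hit,monitor.sense()["contact_force"])
back(ux)
c,th,wh,a=rack(); print(st(c,th),wh,a); x=monitor.sense(); print(x["clock"])
d,n=dn(th)
# axial push pose checks
for k in (0,.08,.16,.2):
  P=c-.14*d-.04*d+k*d; print(kinematics.ik([*P,.014],quat(d)),toU(P))
D,N=np.array([np.sin(th),np.cos(th)]),np.array([np.cos(th),-np.sin(th)])
print("n: corner",np.dot([-.12,-.19],N),"rack",toU(c)@N,"foot",np.dot([-.109,.115],N)+.028)
```

```text
False [-3.98539315  1.01418601  2.08316656]
c [-0.144 -0.116] th 25.5  endL [-0.084  0.01 ] endR [-0.204 -0.242] [41.532012939453125, 269.7117919921875] 1272
12.6167
None [-0.22159544 -0.27844389]
None [-0.18709911 -0.20626354]
None [-0.15260278 -0.13408319]
None [-0.13535462 -0.097993  ]
n: corner -0.02634174734354019 rack -0.07986930932491842 foot -0.11993420258164406
```

Run:
```python
from h import *
c,th,_,_=rack(); d,n=dn(th)
for a in range(-180,180,15):
  r=np.radians(a); p=np.array([np.cos(r)*d[0]-np.sin(r)*d[1],np.sin(r)*d[0]+np.cos(r)*d[1]])
  o=[]
  for k in (0,.1,.2):
    J=kinematics.ik([*(c-.18*d+k*d),.014],quat(p)); o.append(None if J is None else [np.round(J[0],2),np.round(J[5],2)])
  print(a,o)
print(monitor.sense()["joints"])
```

```text
-180 [[np.float64(-0.73), np.float64(-0.26)], [np.float64(-0.54), np.float64(-0.07)], [np.float64(-0.35), np.float64(0.12)]]
-165 [[np.float64(-0.73), np.float64(-0.52)], [np.float64(-0.54), np.float64(-0.33)], [np.float64(-0.35), np.float64(-0.14)]]
-150 [[np.float64(-0.73), np.float64(-0.78)], [np.float64(-0.54), np.float64(-0.59)], [np.float64(-0.35), np.float64(-0.4)]]
-135 [[np.float64(-0.73), np.float64(-1.05)], [np.float64(-0.54), np.float64(-0.85)], [np.float64(-0.35), np.float64(-0.66)]]
-120 [[np.float64(-0.73), np.float64(-1.31)], [np.float64(-0.54), np.float64(-1.11)], [np.float64(-0.35), np.float64(-0.92)]]
-105 [[np.float64(-0.73), np.float64(-1.57)], [np.float64(-0.54), np.float64(-1.38)], [np.float64(-0.35), np.float64(-1.19)]]
-90 [[np.float64(-0.73), np.float64(-1.83)], [np.float64(-0.54), np.float64(-1.64)], [np.float64(-0.35), np.float64(-1.45)]]
-75 [[np.float64(-0.73), np.float64(-2.09)], [np.float64(-0.54), np.float64(-1.9)], [np.float64(-0.35), np.float64(-1.71)]]
-60 [[np.float64(-0.73), np.float64(-2.36)], [np.float64(-0.54), np.float64(-2.16)], [np.float64(
[... 1087 characters left out ...]
p.float64(-0.73), np.float64(1.05)], [np.float64(-0.54), np.float64(1.24)], [np.float64(-0.35), np.float64(1.43)]]
120 [[np.float64(-0.73), np.float64(0.79)], [np.float64(-0.54), np.float64(0.98)], [np.float64(-0.35), np.float64(1.17)]]
135 [[np.float64(-0.73), np.float64(0.52)], [np.float64(-0.54), np.float64(0.72)], [np.float64(-0.35), np.float64(0.91)]]
150 [[np.float64(-0.73), np.float64(0.26)], [np.float64(-0.54), np.float64(0.46)], [np.float64(-0.35), np.float64(0.65)]]
165 [[np.float64(-0.73), np.float64(0.0)], [np.float64(-0.54), np.float64(0.19)], [np.float64(-0.35), np.float64(0.39)]]
[-3.47441196e-01 -3.62208612e-01  2.11939487e+00  9.15886944e-05
  1.38310474e+00 -1.89171381e+00]
```

Run:
```python
from h import *
c,th,_,_=rack(); d,n=dn(th); q=quat(-d)
P0=c-(.14+.037)*d
env.reach([*P0,.12],q); env.movel([*P0,.014],velocity=.2)
hit=env.movel([*(P0+d*(.025+.075)),.014],velocity=.06,guard=30); x=monitor.sense(); print(hit,x["contact_force"],x["clock"])
f=eyes.grab_frame("top"); crop(f,"t5",180,110,200,150,4)
back(d,.015)
c,th,wh,a=rack(); print(st(c,th),wh,a); x=monitor.sense(); print(x["clock"])
f=eyes.grab_frame("top"); crop(f,"t6",180,110,200,150,4)
```

```text
False [-2.33950631 -2.99334796  1.65473949] 16.6667
c [-0.1121 -0.0494] th 25.3  endL [-0.052  0.077] endR [-0.172 -0.176] [42.04230880737305, 269.09173583984375] 1261
18.6083
```

View pics/t6.png

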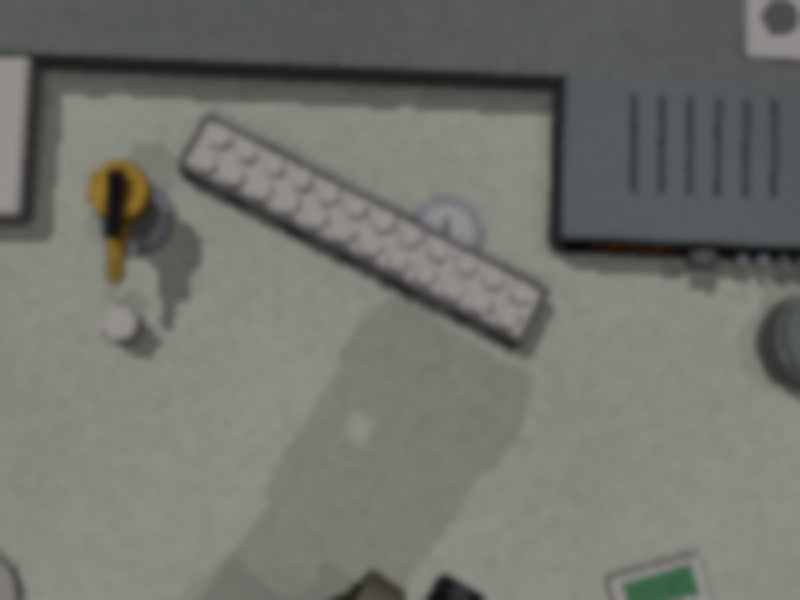

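Run:
```python
from h import *
c,th,_,_=rack(); d,n=dn(th); q=quat(-d)
P0=c-(.14+.032)*d
env.reach([*P0,.12],q); env.movel([*P0,.014],velocity=.2)
hit=env.movel([*(P0+d*(.020+.049)),.014],velocity=.05,guard=20); x=monitor.sense(); print(hit,x["contact_force"],x["clock"])
back(d,.015)
c,th,wh,a=rack(); print(st(c,th),wh,a); x=monitor.sense(); print(x["clock"])
f=eyes.grab_frame("top"); crop(f,"t7",180,110,200,150,4)
```

```text
False [-2.24850542 -3.64088647  1.91811188] 22.05
c [-0.0904 -0.0072] th 25.7  endL [-0.03   0.119] endR [-0.151 -0.133] [40.6209716796875, 270.25897216796875] 1254
23.9583
```

View pics/t7.png

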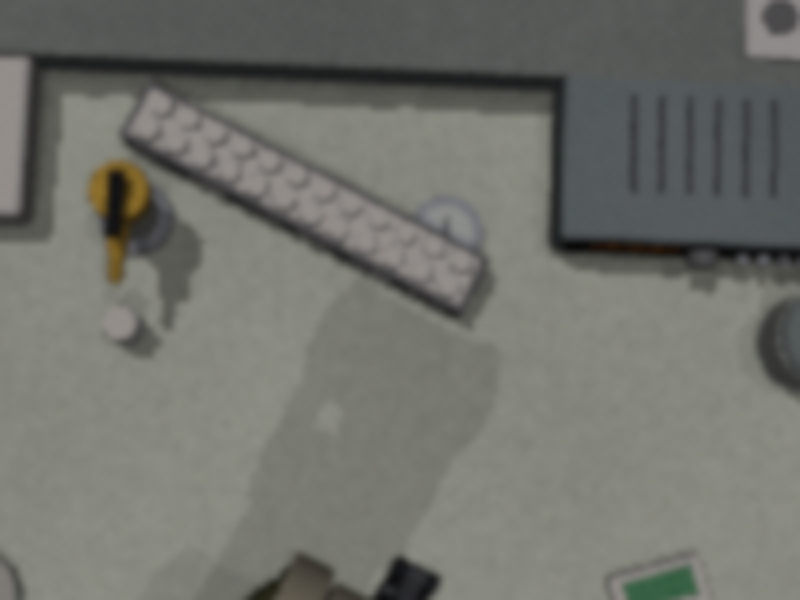

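Run:
```python
from h import *
c,th,_,_=rack(); d,n=dn(th); p=ux; q=quat(p)
P0=c-.10*d-.023*n-p*.035
env.reach([*P0,.10],q); env.movel([*P0,.014],velocity=.2)
hit=env.movel([*(P0+p*(.020+.065)),.014],velocity=.06,guard=20); x=monitor.sense(); print(hit,x["contact_force"],x["clock"])
back(p,.03)
c,th,wh,a=rack(); print(st(c,th),wh,a); x=monitor.sense(); print(x["clock"])
f=eyes.grab_frame("top"); crop(f,"t8",180,110,200,150,4)
```

```text
False [-1.40008004 -0.21175901 -1.46783458] 27.8833
c [-0.1045  0.0071] th 7.4  endL [-0.086  0.146] endR [-0.123 -0.132] [140.57009887695312, 270.2019348144531] 1519
29.9167
```

View pics/t8.png

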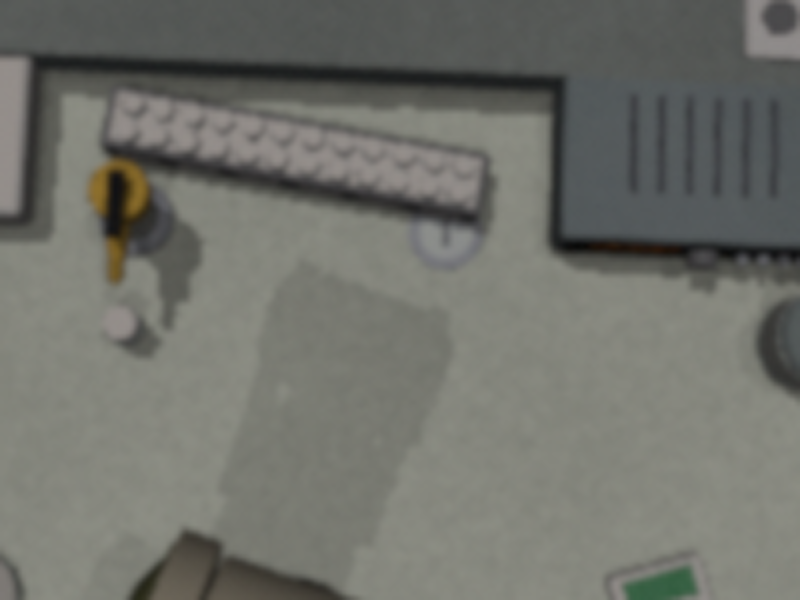

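```bash
sed -i 's/roi\[120:232,205:365\]=1; m\*=roi/roi[120:232,194:365]=1; m*=roi; g=((im[:,:,0]-im[:,:,2])>=25).astype(np.uint8); m*=1-cv2.dilate(g,np.ones((3,3)))/' h.py
sed -i 's/    P=np.array(\[atz/    keep=(xs-218)*0+1; P=np.array([atz/' h.py
python3 - <<'E'
from h import *
c,th,wh,a=rack(save="m8"); print(st(c,th),wh,a)
f=eyes.grab_frame("top"); im=f["frame"].astype(int)
for p in [(210,158),(210,162),(225,168),(209,150)]: print(p,im[p[1],p[0]])
E
```

```text
c [-0.0579  0.0006] th 8.8  endL [-0.037  0.139] endR [-0.079 -0.138] [42.019813537597656, 269.96875] 1236
(210, 158) [33 27 17]
(210, 162) [48 38 20]
(225, 168) [89 89 83]
(209, 150) [108  88  45]
```

View pics/m8.png

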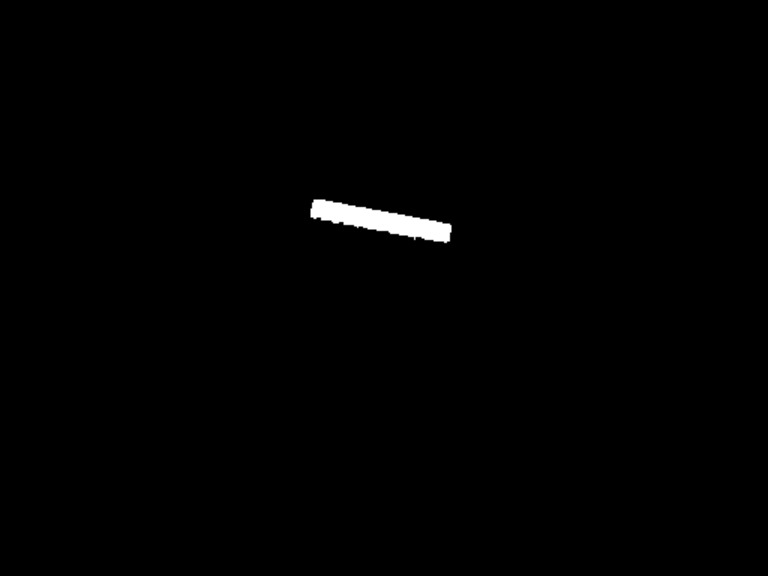

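Run:
```python
from h import *
c,th,_,_=rack(); d,n=dn(th); p=ux; q=quat(p)
P0=c-.035*d-.023*n-p*.035
env.reach([*P0,.10],q); env.movel([*P0,.014],velocity=.2)
L=-.053-toU(P0)[0]
hit=env.movel([*(P0+p*L),.014],velocity=.05,guard=18); x=monitor.sense(); print(hit,x["contact_force"],x["clock"],toU(x["position"]))
back(p,.03)
c,th,wh,a=rack(); print(st(c,th),wh,a); x=monitor.sense(); print(x["clock"])
f=eyes.grab_frame("top"); crop(f,"t9",180,110,200,150,4)
s=eyes.grab_frame("side"); crop(s,"s9",220,110,160,150,4)
```

```text
False [-11.04211049  -2.19060282   6.94695338] 33.3917 [-0.05391852 -0.03101935]
c [-0.0198  0.0045] th 0.5  endL [-0.019  0.145] endR [-0.021 -0.135] [39.4683952331543, 268.7563171386719] 1187
35.5167
```

View pics/t9.png

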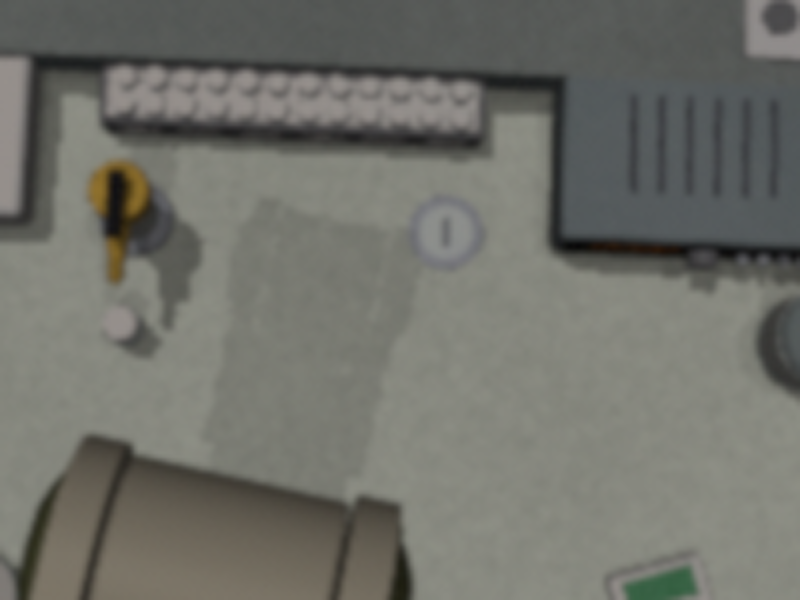

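View pics/s9.png

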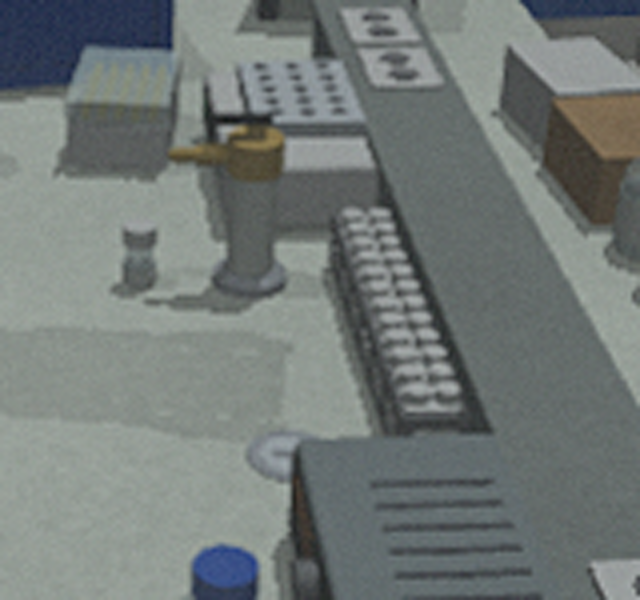

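Run:
```python
from h import *
p=ux; q=quat(p)
for v in (-.105,.038):
    P0=toW([-.080,v])
    if v<0: env.reach([*P0,.12],q)
    else: env.movel([*P0,.12],velocity=.15)
    env.movel([*P0,.014],velocity=.15)
    hit=env.movel([*(P0+p*.036),.014],velocity=.03,guard=22); x=monitor.sense(); print(hit,x["contact_force"],x["clock"],toU(x["position"]))
    env.movel([*P0,.014],velocity=.15); env.movel([*P0,.12],velocity=.2)
j=np.array(monitor.sense()["joints"]); j[1]-=.9; j[2]+=.45; j[4]+=.45; env.set_joints(j)
c,th,wh,a=rack(); print(st(c,th),wh,a); x=monitor.sense(); print(x["clock"],x["position"],x["contact_force"])
f=eyes.grab_frame("top"); crop(f,"t10",190,115,140,60,5); crop(f,"t10b",130,90,270,200,3)
s=eyes.grab_frame("side"); crop(s,"s10",285,150,70,75,8); crop(s,"s10b",150,80,266,200,3)
```

```text
True [-0.18327469 -0.05596887  0.34514691] 38.6417 [-0.05441666 -0.10488612]
True [ 0.76620424  0.40506563 -0.23467633] 42.475 [-0.05390364  0.03803278]
c [-0.0237  0.0046] th 0.4  endL [-0.023  0.145] endR [-0.025 -0.135] [47.39767074584961, 268.8932800292969] 1184
45.0167 [0.275599   0.09106177 0.34664553] [ 0.07018585 -0.08173614 -0.19965019]
```

View pics/t10.png

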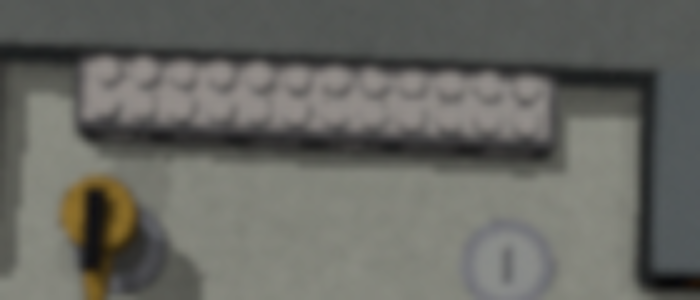

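View pics/s10.png

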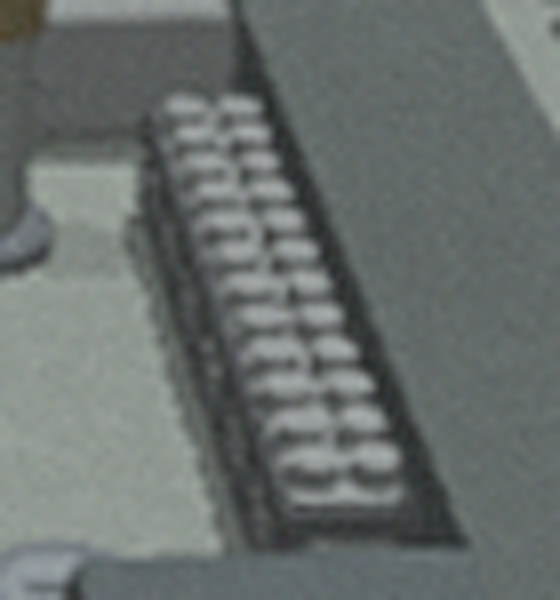

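View pics/t10b.png

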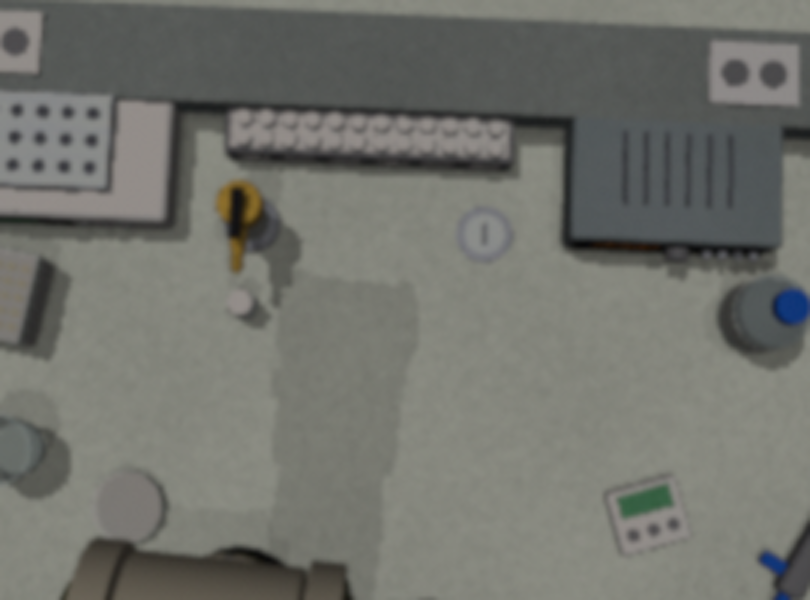

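View pics/s10b.png

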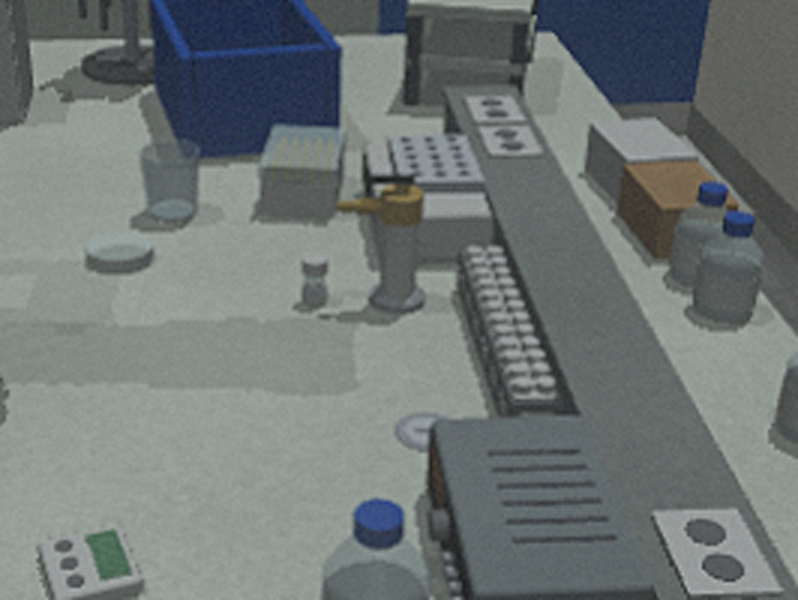

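Run:
```python
from h import *
p=ux; q=quat(p)
for v in (.04,-.105):
    P0=toW([-.066,v])
    if v>0: env.reach([*P0,.12],q)
    else: env.movel([*P0,.12],velocity=.25)
    env.movel([*P0,.014],velocity=.2)
    for k,(tgt,g) in enumerate([(.0115,15),(.016,30),(.022,45)]):
        hit=env.movel([*(P0+p*tgt),.014],velocity=.02,guard=g); x=monitor.sense(); print(v,k,hit,x["contact_force"],round(x["clock"],2),toU(x["position"]))
        if hit and k: break
    env.movel([*P0,.014],velocity=.15); env.movel([*P0,.12],velocity=.25)
j=np.array(monitor.sense()["joints"]); j[1]-=.9; j[2]+=.45; j[4]+=.45; env.set_joints(j)
c,th,wh,a=rack(); print(st(c,th),wh,a); x=monitor.sense(); print(x["clock"],x["position"],x["contact_force"])
f=eyes.grab_frame("top"); crop(f,"t11",190,115,140,60,5); crop(f,"t11L",198,120,50,30,14); crop(f,"t11R",275,120,50,30,14)
s=eyes.grab_frame("side"); crop(s,"s11",285,150,70,75,8)
```

```text
0.04 0 False [-0.11217553  0.07919424  0.33881624] 48.05 [-0.05458214  0.03998241]
0.04 1 True [ 0.34870996  0.24816067 -0.13457213] 48.31 [-0.05393726  0.04008896]
-0.105 0 False [ 0.47514298 -0.28424987  1.59032911] 51.27 [-0.05448296 -0.10499872]
-0.105 1 True [-0.05033266 -0.20067902  0.00742161] 51.51 [-0.05473395 -0.10491052]
c [-0.0197  0.0033] th 0.4  endL [-0.019  0.143] endR [-0.021 -0.137] [39.786102294921875, 270.80975341796875] 1181
53.9 [0.29933817 0.02172103 0.36023144] [ 0.85021932 -0.28318874 -0.30001609]
```

View pics/t11L.png

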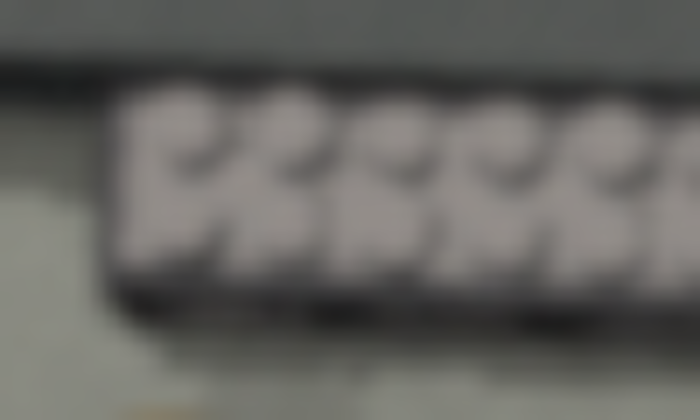

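View pics/t11R.png

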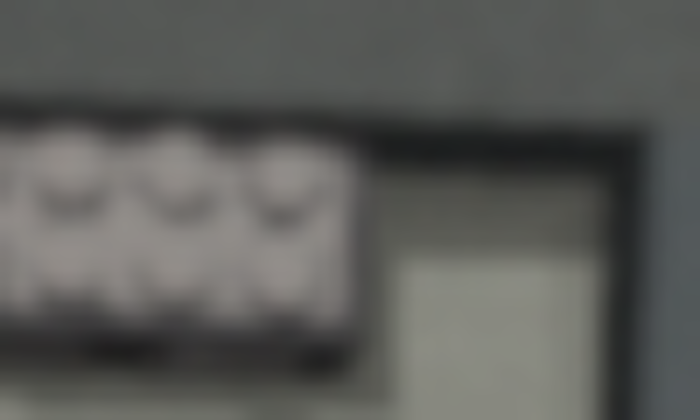

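View pics/s11.png

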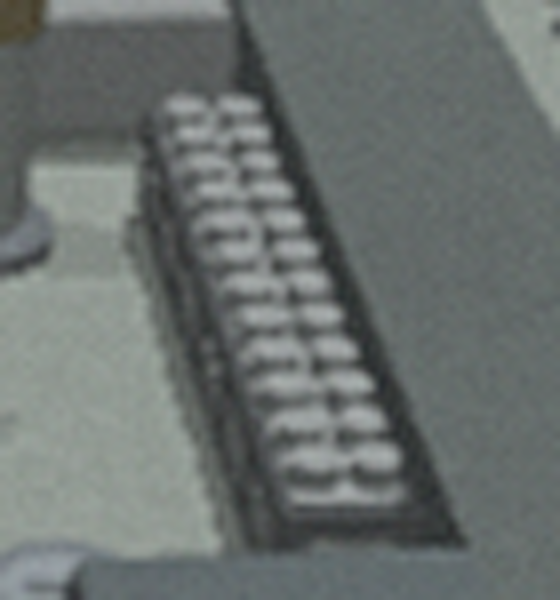

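Run:
```python
from h import *
print(job.hand_in(), monitor.sense()["clock"])
```

```text
the job is handed in; nothing more can be done
the job is handed in; nothing more can be done
```

The rack is in the bay, lying along the upstand behind the tap, and I handed the job in with the robot clock at about 54 s of the 72 s allowed.

With the fingers shut and the hand low, I made these pushes:
1. **Angle it:** two pushes on the front face, left of the middle, turned the rack from about 15° to 26° to the upstand.
2. **Feed it in:** two pushes on the right end slid it lengthwise in behind the tap.
3. **Swing it flat:** two pushes on the right half of the front face laid it against the upstand.
4. **Press it home:** I pressed the front face right of the middle, then left, then each once more.

What the last checks showed:
- **Flush:** the last presses, left of the middle and near the right end, met a hard stop at 30 N. The fingers stopped within 0.8 mm of the same line 145 mm apart. The rack should slide at no more than 10 N, so I take this as the upstand.
- **Angle:** the camera fit gave 0.4°, within its error. The fingers could not reach the part of the rack behind the tap, so that end was checked by camera only. The dark gap to the upstand looked the same at both ends.
- **Position in the bay:** the rack's ends are at about y = +143 and −137 mm, inside the ±190 mm limits.
- **Depth:** the camera put the rack's centre line 20 to 24 mm before the upstand face, against 23 mm expected. The finger stops imply its front face is about 3 mm nearer the upstand than that allows. I put both down to my estimate of where the face stands, plus the uncertain finger thickness.
- **Everything else:** the vial, tap and reagent bottle look unmoved in the pictures, and nothing came near the other things. Pushing forces were about 5 to 13 N, with peaks of about 30 N in the final presses.

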